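Load the vial crate and hold the dry box open for it

ROBOT

A 6-joint arm with a two-finger parallel gripper is mounted at the origin on a cart in front of the work surface, level with it; the furniture and walls round the work are solid. World frame = base frame: x ahead of the robot, y to its left, z up, the work surface at z = 0. Lengths are in mm, angles in rad, forces in N, time in s.
With the tool pointing down it reaches from about 350 to 775 mm from the base axis. Payload 7.3 kg.
Tool frame: the origin (TCP) lies on the front face of the gripper's body, between the roots of the fingers; the fingertips stand 66 mm ahead of it and the grasp point (between the pads) lies 47 mm ahead of it (bot.tip_extent is the distance from the TCP to the fingertips, in mm); z points along the fingers, y is the line along which they close (so a half turn about z gives the same grasp; the last joint's range is limited). The gripper opens to 92 mm and grips with 3 to 60 N. Pads are 19 mm wide; open, the fingers measure 130 mm over their backs; the gripper's body (75 mm by 190 mm) begins 47 mm behind the grasp point.
Start: joints at [0.971, 0.342, 1.524, -0, 1.275, -0.146], TCP at [230.137, 471.885, 292.241] pointing down, gripper open.
Joint ranges: [-2.53, 2.53], [-0.77, 2.02], [0.04, 2.7], [-1, 4.14], [0.28, 2.66], [-3.11, 3.11]. Speed limits (rad/s): [2.57, 2.57, 3.14, 3.14, 3.14, 3.14].

INTERFACE

Orientations are given as [roll, pitch, yaw] about the fixed x, y, z axes, in that order (R = Rz(yaw) Ry(pitch) Rx(roll)).
In Python, from plant import readout, viewer, order, bot gives the robot as it stands.
- The arm moves only by the shell command python3 -m creep 'ROWS'. ROWS is text: rows parted by semicolons, each of 7 numbers parted by spaces: the shift along the world's x, y, z in m, then the turn, a rotation vector about the world's x, y, z in rad, then the opening in per cent of the stroke, from 0 (shut) to 100 (fully open). A call has 1 to 8 rows; each row shifts and turns the commanded pose from where the row before left it; what a row does not reach is not made up. A row lasts 1/12 s, in which the tool goes at most 41.7 mm and 7.16 degrees, less where a joint would pass 70% of its speed; a pose out of reach is approached as far as the arm can. A call is refused whole if a number of a shift passes 0.0417 or a number of a turn 0.125, either way. A call with a gripper value outside its range is refused whole. The fingers move at their own pace and stop on an object; the grip force is fixed at half the most. Time passes only in rows, so rows that do not move let the fingers close. It gives the time, the measured TCP pose, the force, the opening and the grip force at its end, in the units of the state.
- readout.get_obs(): the state, without advancing time (a new reading comes with each control period).
- viewer.capture(name): name is "side" or "top"; returns the picture (420x560x3 uint8, red, green, blue); there is no depth.
- viewer.camera_info(name): a dict with "fx", "fy", "cx", "cy" (pixels), "origin" and "rotation" of the camera in the world. Camera axes: x right, y up, looking along -z (the intrinsics and any distortion apply to the point x, -y, -z); pixel columns grow to the right and rows downward; lengths in mm; the calibration is good to about 2 mm. A picture is of the moment at which its call begins. camera_info takes no time and is no camera call.
- order.close_job(): hands the job in; it is judged then, once.
The state is a dict: "time": time; "joint_positions": joint angles; "dq": joint speeds; "tau": joint torques, N m; "tool_pos": TCP position; "tcp_rot": TCP orientation; "contact_force": force on the tool from outside, world axes, zero at the start; "moment": the same for the moment, N m; "grip_width": finger opening in mm; "finger_force": force on a finger pad.
Only numpy, scipy, OpenCV 4.12 (cv2) and the standard library are available. Lean on these libraries where they do the work, as an engineer would, in place of code of your own. Each camera call takes 0.05 s, during which the arm holds its last target. There are 200 camera calls.

TASK

Stand the two loose vials upright in the two empty cells of the green crate, one in each cell (either way round), leaving the dry box shut and the third vial where it is. Then raise the dry box's lid (it has an orange handle) to 45 degrees (give or take 5) and keep it there so that I can put the crate in: the lid falls shut if let go, so finish while still holding it with the gripper. Leave the roll of tape and the copper gaskets alone.

Things in the scene. Friction and masses are not known exactly. Their poses are not given: they have to be found in the camera images.
- vial_1_center (a point): centre (half-way up) of a glass vial with a black screw cap, 19 mm diameter, 58 mm tall, about 16 g, standing upright on the worktop at the start; z axis along the vial, up. Load it.
- vial_2_center (a point): centre (half-way up) of a glass vial with a red screw cap, 19 mm diameter, 58 mm tall, about 16 g, standing upright on the worktop at the start; z axis along the vial, up. Load it.
- vial_3_center (a point): centre (half-way up) of a larger glass vial with a white cap, 22 mm diameter, 68 mm tall, already standing in the far cell of the crate. It stays there.
- crate: loose open green crate, 136 (x) x 48 (y) x 25 mm high, 0.5 kg; origin at the centre of its underside, x along its length (away from the robot, to the far cell), z up. Three cells in a row along x, each 40 x 40 mm inside, pitch 44 mm; walls and dividers 4 mm thick, cell floors 4 mm above the underside, so a 58 mm vial in a cell rises 37 mm above the walls.
- cell_near (a point): centre of the floor of the crate's near cell (44 mm from the crate's middle towards the robot), empty at the start
- cell_middle (a point): centre of the floor of the crate's middle cell, empty at the start
- cell_far (a point): centre of the floor of the crate's far cell, which holds the white-capped vial
- dry_box: grey dry-storage box fixed to the worktop, 170 (x) x 220 (y) x 82 mm high, with a blue lid 8 mm thick on top; origin at the centre of its underside, x from its front (the side with the handle, towards the robot) to its back (the hinge side), z up
- lid_hinge (a point): middle of the lid's hinge axis, which runs along the box's y axis at the box's back rim, 82 mm above the worktop and 90 mm behind the box's centre
- lid_grip (a point): centre of the lid's orange barrel handle: a cylinder 24 mm diameter, 30 mm long, flat ends, axis along the box's y, on a neck 14 mm wide, 35 mm ahead of the lid's front edge. Lid shut: 86 mm above the worktop, 212 mm ahead of the hinge axis and 4 mm above it; it swings in an arc about point lid_hinge. Gripped across its flat ends it can turn between the fingers as the lid rises.
- lid (a joint): opening angle of the dry box's lid in rad: 0 shut, growing as the front rises (45 degrees = 0.785), stop at 1.35. The lid weighs about 0.3 kg, needs 1 to 2 N up at the handle and falls shut from any angle when let go.
- copper_gasket_pack: small stack of copper gasket rings, 49 mm diameter, 10 mm high, lying flat on the worktop between crate and dry box; origin at the centre of its underside. Leave it alone.
- tape_1: roll of beige tape lying on the worktop, 96 mm diameter, 25 mm high; origin at the centre of its underside. Leave it alone.

How it is judged (in metres and radians):
On the way:
1. both loose vials stand released in the near and middle cells, one each, the third still in the far cell, the lid still shut ((((horizontal distance between vial_1_center and cell_near below 0.017 m and z of vial_1_center in the frame of crate below 0.045 m and angle between vial_1_center's own z axis and vertical below 0.15 rad) and (horizontal distance between vial_2_center and cell_middle below 0.017 m and z of vial_2_center in the frame of crate below 0.045 m and angle between vial_2_center's own z axis and vertical below 0.15 rad)) or ((horizontal distance between vial_2_center and cell_near below 0.017 m and z of vial_2_center in the frame of crate below 0.045 m and angle between vial_2_center's own z axis and vertical below 0.15 rad) and (horizontal distance between vial_1_center and cell_middle below 0.017 m and z of vial_1_center in the frame of crate below 0.045 m and angle between vial_1_center's own z axis and vertical below 0.15 rad))) and horizontal distance between vial_3_center and cell_far below 0.017 m and z of vial_3_center in the frame of crate below 0.045 m and angle between vial_3_center's own z axis and vertical below 0.15 rad and angle between crate's own z axis and vertical below 0.1 rad and contact force between each of vial_1, vial_2 and the fingers below 0.1 N and linear speed of each of vial_1, vial_2 below 0.03 m/s and value of joint lid below 0.06 rad), for 0.2 s.
At the end, for the whole second after the job is handed in: The gripper's fingers hold the lid still at 0.665 to 0.905 rad (45 degrees, give or take 7), nothing else propping it; black- and red-capped vials stand (tilt < 0.15 rad) in the near and middle cells, one each, the white-capped in the far cell, within 17 mm of the cell centres ((((horizontal distance between vial_1_center and cell_near below 0.017 m and z of vial_1_center in the frame of crate below 0.045 m and angle between vial_1_center's own z axis and vertical below 0.15 rad) and (horizontal distance between vial_2_center and cell_middle below 0.017 m and z of vial_2_center in the frame of crate below 0.045 m and angle between vial_2_center's own z axis and vertical below 0.15 rad)) or ((horizontal distance between vial_2_center and cell_near below 0.017 m and z of vial_2_center in the frame of crate below 0.045 m and angle between vial_2_center's own z axis and vertical below 0.15 rad) and (horizontal distance between vial_1_center and cell_middle below 0.017 m and z of vial_1_center in the frame of crate below 0.045 m and angle between vial_1_center's own z axis and vertical below 0.15 rad))) and horizontal distance between vial_3_center and cell_far below 0.017 m and z of vial_3_center in the frame of crate below 0.045 m and angle between vial_3_center's own z axis and vertical below 0.15 rad and angle between crate's own z axis and vertical below 0.1 rad and contact force between each of vial_1, vial_2 and the fingers below 0.1 N and linear speed of each of vial_1, vial_2 below 0.03 m/s and value of joint lid between 0.665 and 0.905 rad and velocity of joint lid between -0.05 and 0.05 rad/s and contact force between the fingers and lid above 0.3 N and contact force between each of vial_1, vial_2, vial_3, crate, tape_1, copper_gasket_pack and lid below 0.1 N); the arm keeps its last pose, push and grip.
It fails at once if the tape roll or the gasket pack is moved more than 20 mm (distance of any of tape_1, copper_gasket_pack from where it was at the start of the episode above 0.02 m).
It also fails if it takes over 59 s, if anything falls off the work surface, if the arm or the gripper's body presses on something with over 40 N, if the wrist force passes 120 N, or if a joint passes its speed limit or range.

## Working session

There is one attempt and no reset: what is moved stays moved. The work goes in short steps, Python scripts to look and compute and a shell command to move; the robot and the scene stay as the last step left them, time stands still between calls to the robot, and variables do not carry over. Pictures are saved under pics/ and viewed, at most 10 in all, crops included, and the job is handed in when it is done.

```bash
ls; mkdir -p pics; python3 - <<'E'
from plant import readout, viewer, order, bot
import cv2
print(readout.get_obs())
for n in("top","side"):
    im=viewer.capture(n); cv2.imwrite(f"pics/{n}0.png",im[:,:,::-1]); print(viewer.camera_info(n))
E
```

```text
pics
{'time': 0.0, 'joint_positions': array([ 9.71020558e-01,  3.42706517e-01,  1.52500303e+00,  3.35432176e-06,
        1.27541860e+00, -1.45989804e-01]), 'dq': array([ 1.52470446e-03,  6.15331183e-04,  7.29542157e-04, -1.34500149e-03,
       -4.63200522e-05, -1.11742144e-03]), 'tau': array([ 6.20807623e-04, -4.31233978e+01, -2.44224447e+01,  7.19093322e-02,
        5.58792707e-02, -1.26956065e-04]), 'tool_pos': array([229.94390653, 471.62251359, 291.55818906]), 'tcp_rot': array([-3.14007396e+00, -2.26543772e-04,  2.68780554e+00]), 'contact_force': array([ 0.99010532, -0.43272535, -0.03967555]), 'moment': array([-0.01538986,  0.02508755, -0.01374013]), 'finger_force': 0.0, 'grip_width': 91.74854627676564}
{'fx': 388.54305875170024, 'fy': 388.54305875170024, 'cx': 278.8770734951507, 'cy': 211.9930528275112, 'origin': array([ 414.7973144 ,  164.62911187, 1226.82626588]), 'rotation': array([ 0.13027778, -0.0046368 , -1.5488127 ])}
{'fx': 499.4228222375182, 'fy': 499.4228222375182, 'cx': 271.75280420938526, 'cy': 209.86004334166034, 'origin': array([ 410.17276048, -996.83693154,  642.64209218]), 'rotation': array([ 1.12377599, -0.01265117, -0.1055556 ])}
```

View pics/top0.png

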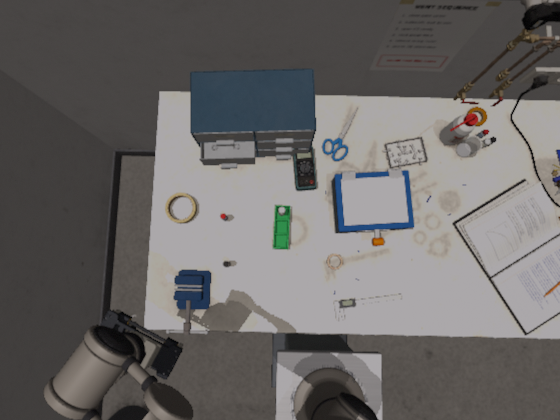

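View pics/side0.png

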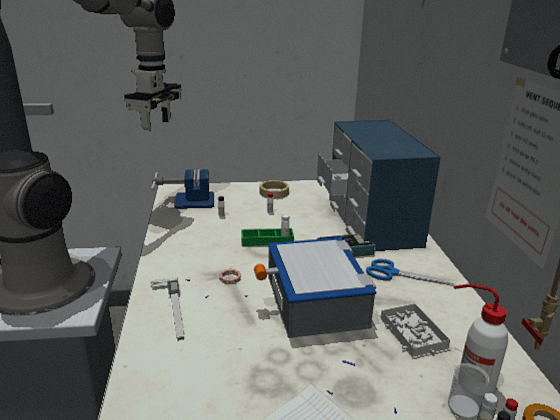

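Top view: red vial at about (226,217), black vial (229,264), crate (283,227) with the white vial at its far end (282,210), gaskets (334,262), handle (378,240), tape (181,208). In the side view: black (221,205), red (270,203), crate (268,237), handle (260,271).

```bash
cat > h.py <<'E'
import numpy as np, cv2
from scipy.spatial.transform import Rotation as Ro
from plant import readout, viewer, order, bot
def ray(n,u,v):
    c=viewer.camera_info(n); d=np.array([(u-c['cx'])/c['fx'],-(v-c['cy'])/c['fy'],-1.])
    return c['origin'], Ro.from_euler('xyz',c['rotation']).apply(d)
def onz(n,u,v,z):
    o,d=ray(n,u,v); return (o+d*(z-o[2])/d[2]).round(1)
def two(p,q):
    o,d=ray('top',*p); a,e=ray('side',*q)
    s,t=np.linalg.lstsq(np.c_[d,-e],a-o,rcond=None)[0]
    return ((o+s*d+a+t*e)/2).round(1), round(np.linalg.norm(o+s*d-a-t*e),1)
def proj(n,p):
    c=viewer.camera_info(n); q=Ro.from_euler('xyz',c['rotation']).inv().apply(np.array(p)-c['origin'])
    return np.array([c['cx']+c['fx']*q[0]/-q[2], c['cy']+c['fy']*q[1]/q[2]]).round(1)
def hsvmask(im,lo,hi): return cv2.inRange(cv2.cvtColor(im,cv2.COLOR_RGB2HSV),np.array(lo),np.array(hi))
def blob(im,lo,hi,box):
    x0,y0,x1,y1=box; m=hsvmask(im[y0:y1,x0:x1].copy(),lo,hi)
    n,l,s,c=cv2.connectedComponentsWithStats(m); k=1+np.argmax(s[1:,4])
    return (c[k]+[x0,y0]).round(1), s[k]+[x0,y0,0,0,0], l==k
E
python3 - <<'E'
from h import *
T=cv2.imread('pics/top0.png')[:,:,::-1].copy();S=cv2.imread('pics/side0.png')[:,:,::-1].copy()
red=([0,120,60],[12,255,255]);org=([5,150,120],[20,255,255]);blk=([0,0,0],[180,255,70]);grn=([50,120,40],[80,255,255])
R={}
for k,(n,im,c,b) in dict(rt=('t',T,red,(215,207,240,227)),rs=('s',S,red,(260,188,282,215)),bt=('t',T,blk,(218,254,242,274)),bs=('s',S,blk,(214,190,230,204)),
  ht=('t',T,org,(365,228,392,250)),hs=('s',S,org,(250,260,270,282)),gt=('t',T,grn,(265,195,300,260)),gs=('s',S,grn,(230,220,300,250))).items():
    c,s,_=blob(im,*c,b); R[k]=c; print(k,c,s)
print('red',two(R['rt'],R['rs']),onz('top',*R['rt'],55)); print('blk',two(R['bt'],R['bs']),onz('top',*R['bt'],55))
print('handle',two(R['ht'],R['hs']),onz('top',*R['ht'],92))
m=hsvmask(T[195:260,265:300].copy(),*grn); pts=cv2.findNonZero(m)[:,0]+[265,195]
for z in(0,25):
    w=np.array([onz('top',*p,z)[:2] for p in pts],np.float32); print(z,cv2.minAreaRect(w), cv2.boxPoints(cv2.minAreaRect(w)))
big=lambda im,x0,y0,w,h,f: cv2.resize(im[y0:y0+h,x0:x0+w],None,fx=f,fy=f,interpolation=2)
a=big(T,160,185,133,100,3);a2=big(T,265,190,133,100,3);b=big(S,205,180,133,100,3);b2=big(S,230,220,133,100,3)
cv2.imwrite('pics/z0.png',np.vstack([np.hstack([a,a2]),np.hstack([b,b2])])[:,:,::-1])
E
```

```text
rt [222.8 215.8] [221 214   5   5  19]
rs [269.3 194. ] [267 192   6   5  22]
bt [226.2 263.3] [224 262   6   4  21]
bs [220.9 198.5] [218 197   6   4  21]
ht [377.8 241.2] [373 238  11   8  73]
hs [259.3 268.3] [255 264  11  10  74]
gt [281.3 228.7] [274 206  16  43 550]
gs [263.7 236.6] [242 229  52  17 655]
red (array([552.2, 332.8,  53.1]), np.float64(1.8)) [552.9 332.5  55. ]
blk (array([410.2, 317.1,  50.6]), np.float64(0.1)) [410.3 316.5  55. ]
handle (array([ 483.8, -128.1,   91.7]), np.float64(0.6)) [ 484.1 -128.1   92. ]
0 ((528.507568359375, 153.64007568359375), (45.30232620239258, 135.4223175048828), 88.39574432373047) [[460.1888  132.89342]
 [595.55804 129.10216]
 [596.8263  174.38673]
 [461.4571  178.178  ]]
25 ((526.2083129882812, 153.88975524902344), (44.401878356933594, 132.820068359375), 88.3634262084961) [[459.1913  133.59453]
 [591.9572  129.80122]
 [593.22534 174.18498]
 [460.4594  177.97829]]
```

View pics/z0.png

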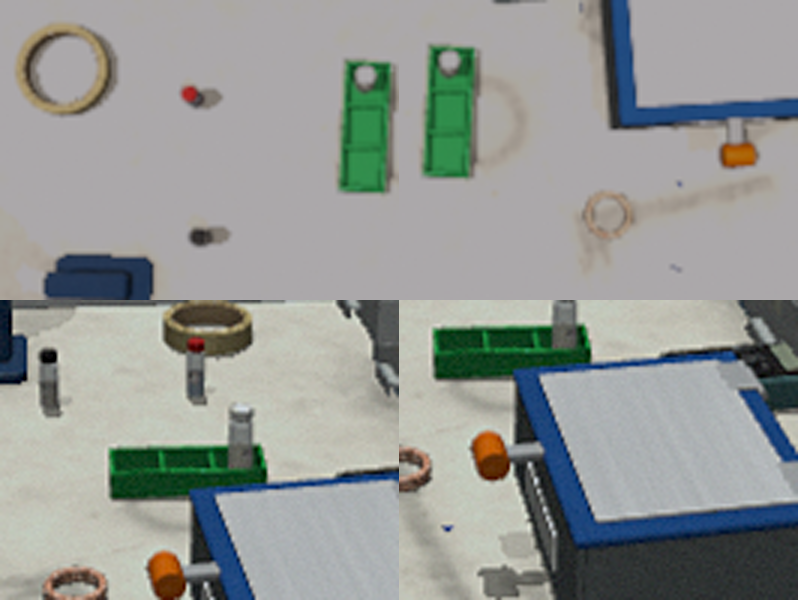

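Crops confirm: caps clear, crate cells seen, the white vial in the far cell. The two-view cap heights (51–53 mm) fit 58 mm vials, the crate measures about 135 x 45 mm, and the handle is at z≈92, as expected. Moving over the red vial.

```bash
python3 -m creep '0.0322 -0.0139 -0.010 0 0 0.0454 100;0.0322 -0.0139 -0.010 0 0 0.0454 60;0.0322 -0.0139 -0.010 0 0 0.0454 60;0.0322 -0.0139 -0.010 0 0 0.0454 60;0.0322 -0.0139 -0.010 0 0 0.0454 60' && python3 -m creep '0.0322 -0.0139 -0.010 0 0 0.0454 60;0.0322 -0.0139 -0.010 0 0 0.0454 60;0.0322 -0.0139 -0.010 0 0 0.0454 60;0.0322 -0.0139 -0.010 0 0 0.0454 60;0.0322 -0.0139 -0.010 0 0 0.0454 60;0 0 0 0 0 0 60;0 0 0 0 0 0 60'
python3 - <<'E'
from h import *
o=readout.get_obs(); print(o['tool_pos'],o['tcp_rot'],o['joint_positions'])
for n in('top','side'):
    for p in((222.8,215.8),): pass
T=cv2.imread('pics/top0.png')[:,:,::-1].copy()
# lid front edge: lowest blue pixel per column
m=hsvmask(T,[100,120,60],[125,255,255])
P=[]
for u in range(345,405,3):
    v=np.where(m[180:240,u])[0]
    if len(v): P.append(onz('top',u,180+v.max()+.5,82)[:2])
P=np.array(P); f=np.polyfit(P[:,1],P[:,0],1); print('front edge',f,P.mean(0)); 
print('tape',onz('top',181,208,25))
E
```

```text
time: 0.52
tool_pos: [392.3, 401.5, 241.5]
tcp_rot: [-3.141, -0.0, 2.917]
contact_force: [0.7, 0.9, 0.3]
grip_width: 69.8
finger_force: 0.0
time: 1.1
tool_pos: [553.0, 331.4, 190.4]
tcp_rot: [-3.141, -0.003, 3.138]
contact_force: [0.1, -0.6, -0.6]
grip_width: 54.7
finger_force: 0.0
[552.97541835 331.40577963 190.38424606] [-3.14056119e+00 -2.71592480e-03  3.13849957e+00] [ 4.21056993e-01  6.47649502e-01  1.30209746e+00  1.91008637e-04
  1.19474546e+00 -1.14671806e+00]
front edge [-7.89046734e-02  5.09956632e+02] [ 519.295 -118.35 ]
tape [578.  468.1  25. ]
```

Pose is over the vial. Box yaw ≈ +0.079 rad, and the handle sits 36 mm ahead of the edge, which matches. Descend, grip and lift.

```bash
python3 -m creep '0 0.001 -0.035 0 0 0.003 60;0 0 -0.035 0 0 0 60;0 0 -0.020 0 0 0 60;0 0 -0.007 0 0 0 60;0 0 0 0 0 0 60;0 0 0 0 0 0 10;0 0 0 0 0 0 10;0 0 0 0 0 0 10' && python3 -m creep '0 0 0 0 0 0 5;0 0 0 0 0 0 5;0 0 0 0 0 0 5;0 0 0 0 0 0 5'
```

```text
time: 1.77
tool_pos: [552.9, 334.5, 97.4]
tcp_rot: [3.14, 0.003, -3.138]
contact_force: [-0.3, 0.1, -0.1]
grip_width: 39.5
finger_force: 0.0
time: 2.1
tool_pos: [552.3, 334.0, 95.8]
tcp_rot: [3.141, 0.001, -3.139]
contact_force: [-0.2, -0.5, 3.4]
grip_width: 17.9
finger_force: 30.0
```

```bash
python3 -m creep '0 0 0.02 0 0 0 5;0 0 0.025 0 0 0 5;0 0 0.025 0 0 0 5;-0.006 -0.036 0 0 0 0 5;-0.006 -0.036 0 0 0 0 5;-0.006 -0.036 0 0 0 0 5;-0.006 -0.036 0 0 0 0 5;-0.001 -0.036 0 0 0 0 5' && python3 -m creep '0 0 0 0 0 0 5;0 0 0 0 0 0 5;0 0 0 0 0 0 5'
python3 - <<'E'
from h import *
T=viewer.capture('top');S=viewer.capture('side')
a=cv2.resize(T[180:280,210:343],None,fx=3,fy=3,interpolation=2);b=cv2.resize(S[160:260,200:333],None,fx=3,fy=3,interpolation=2)
cv2.imwrite('pics/c1.png',np.hstack([a,b])[:,:,::-1])
print(proj('side',(527,154,4+58)))
E
```

```text
time: 2.77
tool_pos: [525.9, 152.5, 165.3]
tcp_rot: [3.142, -0.001, -3.138]
contact_force: [0.2, -0.0, -1.3]
grip_width: 18.1
finger_force: 30.0
time: 3.02
tool_pos: [527.4, 154.0, 165.4]
tcp_rot: [3.141, 0.0, -3.139]
contact_force: [-0.7, 0.1, -0.9]
grip_width: 18.1
finger_force: 30.0
[267.  218.9]
```

View pics/c1.png

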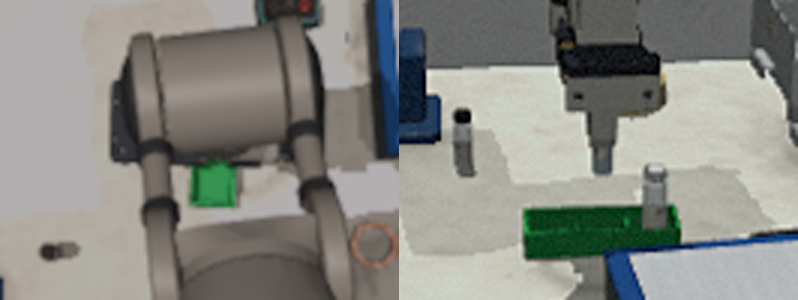

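The vial is held upright at crop (602,155), over the middle of the crate (ends at 525 and 680). Lowering and releasing.

```bash
python3 -m creep '0 0 -0.025 0 0 0 5;0 0 -0.020 0 0 0 5;0 0 -0.012 0 0 0 5;0 0 -0.004 0 0 0 5;0 0 -0.002 0 0 0 5;0 0 0 0 0 0 5;0 0 0 0 0 0 5' && python3 -m creep '0 0 -0.0015 0 0 0 5;0 0 0 0 0 0 5;0 0 0 0 0 0 5'
```

```text
time: 3.7
tool_pos: [527.6, 154.4, 103.0]
tcp_rot: [3.141, 0.001, -3.138]
contact_force: [-0.3, 0.2, 0.2]
grip_width: 18.3
finger_force: 30.0
time: 3.95
tool_pos: [527.3, 153.9, 101.2]
tcp_rot: [3.141, 0.001, -3.138]
contact_force: [-0.0, -0.6, 0.3]
grip_width: 18.3
finger_force: 30.0
```

```bash
python3 -m creep '0 0 -0.001 0 0 0 5;0 0 0 0 0 0 5;0 0 0 0 0 0 5' && python3 -m creep '0 0 -0.001 0 0 0 5;0 0 0 0 0 0 5;0 0 0 0 0 0 5'
```

```text
time: 4.2
tool_pos: [527.1, 153.8, 99.8]
tcp_rot: [3.141, 0.0, -3.138]
contact_force: [0.1, -0.7, -0.2]
grip_width: 18.6
finger_force: 30.0
time: 4.45
tool_pos: [527.3, 153.9, 99.7]
tcp_rot: [3.141, 0.001, -3.138]
contact_force: [-1.9, -0.6, 7.3]
grip_width: 18.2
finger_force: 30.0
```

```bash
python3 -m creep '0 0 0.0005 0 0 0 15;0 0 0 0 0 0 45;0 0 0 0 0 0 45;0 0 0 0 0 0 45;0 0 0.015 0 0 0 50;0 0 0.025 0 0 0 60;0 0 0.035 0 0 0 60' && python3 -m creep '-0.0195 0.0272 0 0 0 0 60;-0.0195 0.0272 0 0 0 0 60;-0.0195 0.0272 0 0 0 0 60;-0.0195 0.0272 0 0 0 0 60;-0.0195 0.0272 0 0 0 0 60;-0.0195 0.0272 0 0 0 0 60;0 0 0 0 0 0 60;0 0 0 0 0 0 60'
python3 - <<'E'
from h import *
T=viewer.capture('top');S=viewer.capture('side')
a=cv2.resize(T[180:280,210:343],None,fx=3,fy=3,interpolation=2);b=cv2.resize(S[160:260,200:333],None,fx=3,fy=3,interpolation=2)
cv2.imwrite('pics/c2.png',np.hstack([a,b])[:,:,::-1])
red=([0,120,60],[12,255,255])
t=blob(T,*red,(270,205,300,255))[:2];s=blob(S,*red,(255,200,282,235))[:2]
print(t,s,two(t[0],s[0]),onz('top',*t[0],58))
E
```

```text
time: 5.03
tool_pos: [525.7, 153.6, 172.5]
tcp_rot: [-3.141, -0.006, -3.139]
contact_force: [0.1, 0.2, 0.8]
grip_width: 52.5
finger_force: 0.0
time: 5.7
tool_pos: [409.2, 318.2, 174.1]
tcp_rot: [-3.141, -0.0, -3.135]
contact_force: [0.9, -0.2, 0.3]
grip_width: 55.4
finger_force: 0.0
(array([281.5, 225.3]), array([279, 223,   6,   5,  22])) (array([267.4, 221.4]), array([265, 219,   6,   6,  24])) (array([528.1, 153.7,  54.8]), np.float64(0.2)) [527.7 153.8  58. ]
```

View pics/c2.png

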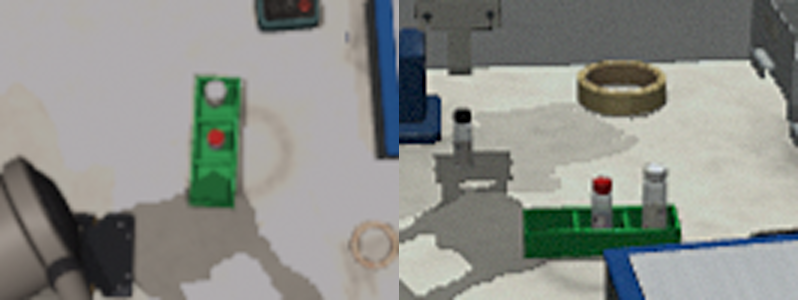

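The red cap is at top pixel (281.5,225.3), or (528,154,55): upright in the middle cell. Now the black vial.

```bash
python3 -m creep '0.001 -0.001 -0.030 0 0 0 60;0 0 -0.030 0 0 0 60;0 0 -0.014 0 0 0 60;0 0 -0.005 0 0 0 60;0 0 0 0 0 0 60;0 0 0 0 0 0 10;0 0 0 0 0 0 10;0 0 0 0 0 0 5' && python3 -m creep '0 0 0 0 0 0 5;0 0 0 0 0 0 5;0 0 0 0 0 0 5;0 0 0 0 0 0 5'
```

```text
time: 6.47
tool_pos: [411.9, 316.2, 96.5]
tcp_rot: [3.14, 0.002, -3.139]
contact_force: [-0.1, 0.7, -0.7]
grip_width: 39.6
finger_force: 0.0
time: 6.8
tool_pos: [411.3, 316.2, 95.6]
tcp_rot: [3.141, 0.001, -3.138]
contact_force: [-1.6, -1.7, 1.9]
grip_width: 18.4
finger_force: 30.0
```

```bash
python3 -m creep '0 0 0.02 0 0 0 5;0 0 0.025 0 0 0 5;0 0 0.025 0 0 0 5;0.0145 -0.0322 0 0 0 0 5;0.0145 -0.0322 0 0 0 0 5;0.0145 -0.0322 0 0 0 0 5;0.0145 -0.0322 0 0 0 0 5;0.0145 -0.0322 0 0 0 0 5' && python3 -m creep '0 0 0 0 0 0 5;0 0 0 0 0 0 5;0 0 0 0 0 0 5' && python3 -m creep '0 0 -0.025 0 0 0 5;0 0 -0.020 0 0 0 5;0 0 -0.012 0 0 0 5;0 0 -0.005 0 0 0 5;0 0 0 0 0 0 5;0 0 0 0 0 0 5;0 0 0 0 0 0 5'
```

```text
time: 7.47
tool_pos: [484.0, 153.7, 165.4]
tcp_rot: [3.141, 0.0, -3.138]
contact_force: [0.9, -0.2, -0.2]
grip_width: 18.3
finger_force: 30.0
time: 7.72
tool_pos: [483.3, 155.3, 165.1]
tcp_rot: [3.141, -0.001, -3.139]
contact_force: [-0.2, 0.8, -1.1]
grip_width: 18.3
finger_force: 30.0
time: 8.3
tool_pos: [484.0, 155.7, 104.1]
tcp_rot: [3.141, 0.002, -3.137]
contact_force: [-0.0, -0.2, -0.3]
grip_width: 18.3
finger_force: 30.0
```

```bash
python3 -m creep '0 0 -0.003 0 0 0 5;0 0 0 0 0 0 5;0 0 0 0 0 0 5' && python3 -m creep '0 0 -0.001 0 0 0 5;0 0 0 0 0 0 5;0 0 0 0 0 0 5'
```

```text
time: 8.55
tool_pos: [483.7, 155.1, 100.5]
tcp_rot: [3.141, 0.001, -3.138]
contact_force: [0.2, -0.5, 0.1]
grip_width: 18.0
finger_force: 30.0
time: 8.8
tool_pos: [483.9, 155.1, 99.6]
tcp_rot: [3.141, 0.001, -3.139]
contact_force: [0.0, -0.4, 3.9]
grip_width: 18.4
finger_force: 30.0
```

```bash
python3 -m creep '0 0 0.0005 0 0 0 15;0 0 0 0 0 0 45;0 0 0 0 0 0 45;0 0 0 0 0 0 45;0 0 0.015 0 0 0 50;0 0 0.025 0 0 0 60;0 0 0.035 0 0 0 75' && python3 -m creep '0 -0.035 0 0 0 0.01 75;0 -0.035 0 0 0 0.01 75;0 -0.035 0 0 0 0.01 75;0 -0.035 0 0 0 0.01 75;0 -0.035 0 0 0 0.01 75;0 -0.035 0 0 0 0.01 75;0 -0.035 0 0 0 0.01 75;0 -0.035 0 0 0 0.007 75' && python3 -m creep '0 0 0 0 0 0 75;0 0 0 0 0 0 75;0 0 0 0 0 0 75'
python3 - <<'E'
from h import *
T=viewer.capture('top');S=viewer.capture('side')
a=cv2.resize(T[180:280,260:393],None,fx=3,fy=3,interpolation=2);b=cv2.resize(S[185:285,200:333],None,fx=3,fy=3,interpolation=2)
cv2.imwrite('pics/c3.png',np.hstack([a,b])[:,:,::-1])
E
```

```text
time: 9.38
tool_pos: [482.2, 154.8, 173.4]
tcp_rot: [-3.141, -0.006, -3.139]
contact_force: [0.7, 0.4, -0.6]
grip_width: 53.7
finger_force: 0.0
time: 10.05
tool_pos: [483.3, -126.6, 174.7]
tcp_rot: [3.141, -0.0, -3.061]
contact_force: [1.0, 0.1, -0.4]
grip_width: 68.4
finger_force: 0.0
time: 10.3
tool_pos: [483.3, -124.6, 174.5]
tcp_rot: [3.141, -0.001, -3.062]
contact_force: [-0.4, 0.6, -0.2]
grip_width: 69.1
finger_force: 0.0
```

View pics/c3.png

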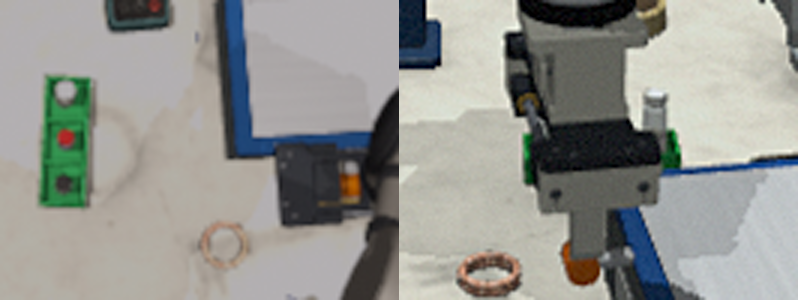

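All three vials stand in their cells (top crop: black (65,184), red (66,138), white (65,92)). The gripper is just above the orange handle, with the near finger in front of it. Descend and close.

```bash
python3 -m creep '0.001 -0.0035 -0.020 0 0 0 75;0 0 -0.015 0 0 0 75;0 0 -0.006 0 0 0 75;0 0 0 0 0 0 75;0 0 0 0 0 0 75' && python3 -m creep '0 0 0 0 0 0 40;0 0 0 0 0 0 40;0 0 0 0 0 0 36;0 0 0 0 0 0 36;0 0 0 0 0 0 34' && python3 -m creep '0 0 0 0 0 0 15;0 0 0 0 0 0 10;0 0 0 0 0 0 10;0 0 0 0 0 0 10'
```

```text
time: 10.82
tool_pos: [484.8, -127.7, 133.9]
tcp_rot: [3.141, -0.0, -3.06]
contact_force: [0.2, -0.6, 0.4]
grip_width: 68.4
finger_force: 0.0
time: 11.23
tool_pos: [484.7, -128.5, 134.1]
tcp_rot: [-3.141, 0.001, -3.061]
contact_force: [-1.1, -0.0, -0.5]
grip_width: 40.6
finger_force: 0.0
time: 11.57
tool_pos: [484.7, -128.4, 133.8]
tcp_rot: [3.141, 0.0, -3.061]
contact_force: [-1.5, 1.7, 1.3]
grip_width: 29.6
finger_force: 30.0
```

Gripped centrally (29.6 mm opening, small force). Now follow the arc (R = 212 mm), checking the first 7.5°.

```bash
python3 -m creep '0.0006 0 0.007 0 0 0 10;0.0006 0 0.007 0 0 0 10;0.0006 0.0001 0.007 0 0 0 10;0.0006 0.0001 0.0067 0 0 0 10;0 0 0 0 0 0 10;0 0 0 0 0 0 10'
```

```text
time: 12.07
tool_pos: [487.2, -128.2, 162.0]
tcp_rot: [-3.141, 0.001, -3.061]
contact_force: [0.3, 1.3, -2.0]
grip_width: 29.5
finger_force: 30.0
```

```bash
python3 -m creep '0.0030 0.0002 0.0136 0 0 0 10;0.0030 0.0002 0.0135 0 0 0 10;0.0047 0.0004 0.013 0 0 0 10;0.0047 0.0004 0.013 0 0 0 10;0 0 0 0 0 0 10;0 0 0 0 0 0 10'
```

```text
time: 12.57
tool_pos: [502.4, -126.9, 214.5]
tcp_rot: [-3.141, 0.001, -3.061]
contact_force: [-1.0, 0.5, 0.9]
grip_width: 29.8
finger_force: 30.0
```

Forces are small, so finish the arc.

```bash
python3 -m creep '0.0064 0.0005 0.0123 0 0 0 10;0.0064 0.0005 0.0123 0 0 0 10;0.0079 0.0006 0.0114 0 0 0 10;0.0079 0.0006 0.0114 0 0 0 10;0.0093 0.0007 0.0103 0 0 0 10;0.0093 0.0007 0.0102 0 0 0 10' && python3 -m creep '0 0 0 0 0 0 10;0 0 0 0 0 0 10;0 0 0 0 0 0 10;0 0 0 0 0 0 10;0 0 0 0 0 0 10;0 0 0 0 0 0 10'
python3 - <<'E'
from h import *
T=viewer.capture('top');S=viewer.capture('side')
a=cv2.resize(T[160:285,255:421],None,fx=2.4,fy=2.4,interpolation=2);b=cv2.resize(S[165:290,200:366],None,fx=2.4,fy=2.4,interpolation=2)
cv2.imwrite('pics/c4.png',np.hstack([a,b])[:,:,::-1])
org=([5,150,90],[20,255,255]); s=blob(S,*org,(220,190,340,280)); print(s[:2])
o=readout.get_obs(); p=o['tool_pos']-[0,0,47]; print(p, proj('side',p), o['contact_force'])
E
```

```text
time: 13.07
tool_pos: [548.8, -123.3, 281.3]
tcp_rot: [3.14, -0.004, -3.062]
contact_force: [0.6, 1.2, -4.9]
grip_width: 29.7
finger_force: 30.0
time: 13.57
tool_pos: [549.5, -123.2, 282.0]
tcp_rot: [3.141, -0.0, -3.062]
contact_force: [-0.3, 4.0, -1.5]
grip_width: 29.5
finger_force: 30.0
(array([288. , 203.5]), array([288, 203,   1,   2,   2]))
[ 549.54935701 -123.21281578  235.04577969] [293.  202.8] [ 0.37201959  3.96802306 -2.1490725 ]
```

View pics/c4.png

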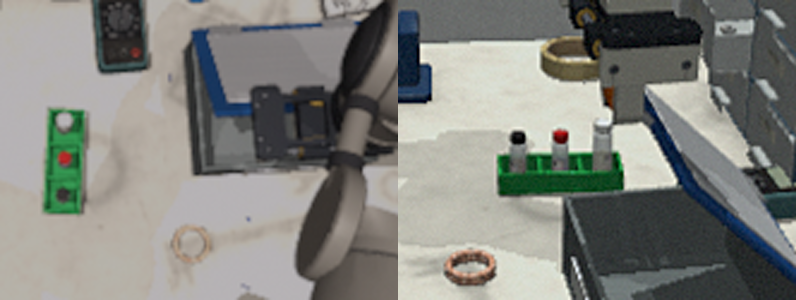

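The lid is open with the orange handle between the fingers (side crop (608,98)). A rise of 148 mm on R = 212 mm gives 44.8°. The three vials are upright, and the gaskets and tape have not moved. Handing in.

```bash
python3 -c "
from plant import order
print(order.close_job())"
```

```text
the job is handed in; nothing more can be done
None
```

The job is handed in: the red vial stands in the middle cell and the black one in the near cell, with the white one still in the far cell, and the gripper is holding the lid at about 45° (44.8° worked out from the arm's position).

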